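# Nudge the sensor unit onto its locating pins

## Robot

A 6-joint arm with a two-finger parallel gripper is mounted at the origin on the work surface. World frame = base frame: x ahead of the robot, y to its left, z up, the work surface at z = 0. Lengths are in m, angles in rad, forces in N, time in s.
With the tool pointing down it reaches from about 0.275 to 0.85 m from the base axis. Payload 5.2 kg.
Tool frame: the origin (TCP) lies on the mounting face of the last link; the fingertips stand 173 mm ahead of it and the grasp point (between the pads) lies 155 mm ahead of it; z points along the fingers, y is the direction in which the jaws open and shut (so a half turn about z gives the same grasp; the last joint's range is limited). The gripper opens to 85 mm and grips with 20 to 120 N. Pads are 22 mm wide; open, the fingers measure 114 mm over their backs; the gripper's body (76 mm by 85 mm) begins 54 mm behind the grasp point. The pads swing forward as they close: fully open they stand 13 mm farther back than shut.
Start: joints at [1.055, 0.259, 1.535, -0, 1.348, -0.203], TCP at [0.169, 0.523, 0.405] pointing down, gripper open.
Joint ranges: [-3.14, 3.14], [-0.91, 2.08], [0.19, 2.58], [-1.22, 4.36], [0.22, 2.71], [-3.12, 3.12]. Speed limits (rad/s): [2.57, 2.57, 3.14, 3.14, 3.14, 3.14].

## Interface

Orientations are given as a rotation vector (axis times angle).
In Python, from workcell import ctrl gives the robot as it stands.
- The arm moves only by the tool apply_moves, never from a script. Its argument "steps" is a list of rows, each a list of 5 numbers: the shift along the tool's x, y, z in mm, then the turn about the tool's z in rad, then the opening, from 0 (shut) to 1 (fully open). A call has 1 to 10 rows; each row is the pose to reach, as a shift and turn from the pose commanded when the call began, along the tool's axes at that moment; what a row does not reach only later rows make up. A row lasts 1/8 s, in which the tool goes at most 62.5 mm and 10.7 degrees, less where a joint would pass 70% of its speed; a pose out of reach is approached as far as the arm can. A call with a gripper value outside its range is refused whole. The fingers move at their own pace and stop on an object; "force" is the grip in N (left out, the last holds). Time passes only in rows, so rows that repeat a pose let the fingers close. It gives the time, the measured TCP pose, the force and the opening at its end, in the units of the state.
- ctrl.observe(): the state, without advancing time (a new reading comes with each control period).
- ctrl.capture(name): name is "scene" or "top" or "wrist"; returns (picture, depth): 384x512x3 uint8, red, green, blue; 384x512 float32, m along the optical axis (not along the pixel's ray), 0 where there is no reading.
- ctrl.calibration(name): a dict with "fov_y" (degrees; the focal length in pixels is half the picture's height over the tangent of half this angle, whatever the lens; pixels are square), "cx", "cy" (the principal point, pixels), "view" (4x4, takes a point from world to camera coordinates). Camera axes: x right, y up, looking along -z (the intrinsics and any distortion apply to the point x, -y, -z); pixel columns grow to the right and rows downward; lengths in m; the calibration is good to about 2 mm. A picture is of the moment at which its call begins: read the wrist's pose just before it. calibration takes no time and is no camera call; for the wrist camera it gives the pose at the moment of the call.
- ctrl.sign_off(): hands the job in, once; it reports no verdict.
The state is a dict: "time_s": time; "q": joint angles; "qd": joint speeds; "effort": joint torques, N m; "position": TCP position; "eef_rot": TCP orientation; "wrist_force": force on the tool from outside, world axes, zero at the start; "moment": the same for the moment, N m; "opening": opening from 0.0 (shut) to 1.0 (fully open).
Only numpy, scipy, OpenCV 4.12 (cv2) and the standard library are available. Lean on these libraries where they do the work, as an engineer would, in place of code of your own. Each camera call takes 0.05 s, during which the arm holds its last target. There are 200 camera calls.

## Task

The greenhouse sensor unit is lying askew on its dock, with its plate propped up on the two locating pins. Push it along with the fingers, back against the stop and sideways, until both holes drop over the pins and the plate lies flat on the dock, then leave it. Only push it, never lift it off the dock, and leave the cup, the mouse and the screwdriver where they are.

Things in the scene. Friction and masses are not known exactly. Their poses are not given: they have to be found in the camera images.
- dock: Fixed grey dock. Flat deck, x -115 to +75 mm, y -165 to +165 mm, top 12 mm above the bench; on its far edge (+x) a back stop over the whole width, front face at x = +61.5 mm, top 30 mm above the bench. Origin: on the bench below the centre of the plate's home: at home the unit has the dock's x, y and yaw within 1 to 2 mm. Two pins stand on the deck, hidden under the plate at the start.
- pin_left (a point): Foot of the left pin, on the deck, at dock (18, 62, 12) mm. Each steel pin is 10 mm thick for its lower 5 mm, then tapers to a 2 to 4 mm wide tip 11 mm above the deck. The unit slides with ordinary friction (2 to 12 N) and squares itself when pushed flat against the back stop; at home 1.5 mm is left to the stop.
- pin_right (a point): Foot of the right pin, the same, at dock (18, -62, 12) mm.
- unit: Loose unit, 0.22-0.4 kg: white plate 120 (x) x 220 (y) x 8 mm; grey housing on its middle, 92 x 92 mm, from 8 to 50 mm above the underside, upright walls good to push on. Origin: centre of the underside, z up. Starts leaning up 4-9 deg towards +x, near edge on the deck, far part on the pin tips; up to 35 mm short of the stop, 10 to 40 mm left (+y) of home, 0.2 rad askew. Home: underside on the deck.
- hole_left (a point): Centre of the left hole at the plate's underside, unit (18, 62, 0) mm. Both holes are round, 13 mm wide, right through the plate. The left hole belongs on the left pin.
- hole_right (a point): Centre of the right hole at the plate's underside, unit (18, -62, 0) mm.
- cup: Bystander: empty blue plastic cup standing upside down on the bench, 76 mm wide at the bench, 52 mm at the top, 97 mm high; origin at the centre of its underside.
- mouse: Bystander: black computer mouse on the bench, 100 x 60 x 31 mm; origin at the centre of its underside.
- driver: Bystander: screwdriver lying on the bench, 180 mm long, 26 mm high; its x axis runs along it towards the blade, origin at mid-length on the bench.

How it is judged:
At the end, for the whole second after the job is handed in: Both holes over their own pins (centres within 4 mm), the plate's underside within 2.5 mm of the deck at its centre, the plate level within 0.03 rad and at rest (horizontal distance between hole_left and pin_left below 0.004 m and horizontal distance between hole_right and pin_right below 0.004 m and z of unit in the frame of dock below 0.0145 m and angle between unit's own z axis and vertical below 0.03 rad and linear speed of unit below 0.01 m/s); the robot touches nothing.
It fails at once if the unit is lifted: its underside's centre rises more than 38 mm above the bench (it starts below 23 mm) (height (world z) of unit above 0.038 m).
It fails at once if the unit is tipped up by more than 0.3 rad (angle between unit's own z axis and vertical above 0.3 rad).
It fails at once if the cup is moved more than 20 mm (distance of cup from where it was at the start of the episode above 0.02 m).
It fails at once if the mouse is moved more than 20 mm (distance of mouse from where it was at the start of the episode above 0.02 m).
It fails at once if the screwdriver is moved more than 20 mm (distance of driver from where it was at the start of the episode above 0.02 m).
It also fails if it takes over 48 s, if anything falls off the work surface, if the arm or the gripper's body presses on something with over 40 N, if the wrist force passes 120 N, or if a joint passes its speed limit or range.

## Working session

There is one attempt and no reset: what is moved stays moved. The work goes in short steps, Python scripts to look and compute and a tool call to move; the robot and the scene stay as the last step left them, time stands still between calls to the robot, and variables do not carry over. Pictures are saved under pics/ and viewed, about 8 in all and at most 12, crops included, and the job is handed in when it is done.

Besides the shell and the picture viewer there is one more tool, called as a command line: name --pt "numbers of a row" for each row, then --argument value for the rest. apply_moves: Moves the arm, as the interface text tells. Its arguments: {"type":"object","properties":{"steps":{"type":"array"},"force":{"type":"number"}},"required":["steps"]}

```bash
mkdir -p pics; ls; cat > h.py <<'E'
import numpy as np, cv2
from workcell import ctrl
def cap(n):
    c=ctrl.calibration(n); im,d=ctrl.capture(n); return c,im,d
def cloud(c,d):
    h,w=d.shape; f=h/2/np.tan(np.radians(c["fov_y"])/2)
    v,u=np.mgrid[0:h,0:w]
    P=np.stack([(u-c["cx"])/f*d,-(v-c["cy"])/f*d,-d,np.ones_like(d)],-1)
    return (P@np.linalg.inv(np.array(c["view"])).T)[...,:3]
E
python3 - <<'E'
from h import *
print(ctrl.observe())
for n in ("top","scene"):
    c,im,d=cap(n); print(n,{k:v for k,v in c.items() if k!="view"}); np.savez(n+"0.npz",im=im,d=d,P=cloud(c,d))
    cv2.imwrite(f"pics/{n}0.png",im[...,::-1])
E
```

```text
pics
{'time_s': 0.0, 'q': array([ 1.05520044e+00,  2.59353783e-01,  1.53611720e+00,  3.26239664e-05,
        1.34798602e+00, -2.02792611e-01]), 'qd': array([ 5.36512700e-05,  1.62226542e-04,  7.64628455e-04,  8.91371325e-04,
       -7.20280235e-05,  7.00154858e-04]), 'effort': array([ 1.75266065e-03, -4.46036732e+01, -2.90562218e+01,  2.01856569e-04,
        1.18925655e-02, -7.93680471e-06]), 'position': array([0.16910676, 0.52312487, 0.4038549 ]), 'eef_rot': array([-4.89253820e-01, -3.10256722e+00,  2.72344902e-03]), 'wrist_force': array([0.06196041, 0.78027738, 0.43443632]), 'moment': array([ 0.0323709 , -0.00668376,  0.04989128]), 'opening': 0.9974288522792694}
top {'fov_y': 42.21814237942315, 'cx': 252.89737247062916, 'cy': 188.50616965272994}
scene {'fov_y': 46.41603209775128, 'cx': 249.6420733872232, 'cy': 193.61965079100162}
```

View pics/top0.png

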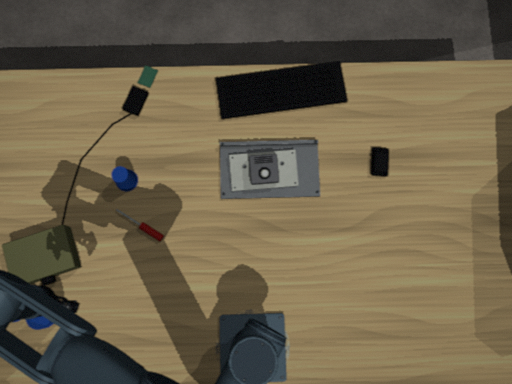

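View pics/scene0.png

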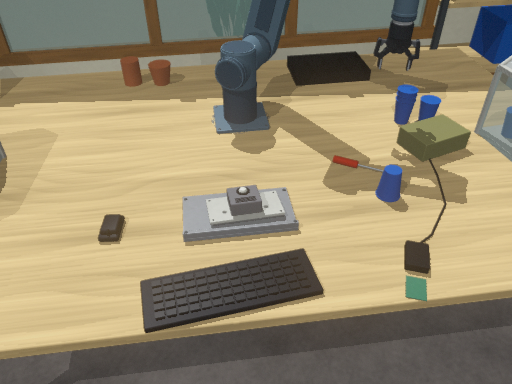

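The top view (up = +x, left = +y) shows the dock at px (220–319, 138–198), with the unit on it, left of centre. The cup is at (124,179), the screwdriver at (140,225) and the mouse at (379,161). The scene view agrees, and the way to the unit is clear. Next I'll measure the dock and the unit.

```bash
cat > m.py <<'E'
from h import *
# camera px -> ray-plane intersection of a contour's corners
def ray(c,uv,z):
    f=192/np.tan(np.radians(c["fov_y"])/2); V=np.linalg.inv(np.array(c["view"]))
    uv=np.atleast_2d(uv).astype(float)
    D=np.c_[(uv[:,0]-c["cx"])/f,-(uv[:,1]-c["cy"])/f,-np.ones(len(uv))]@V[:3,:3].T
    o=V[:3,3]; return o+D*((z-o[2])/D[:,2])[:,None]
E
python3 - <<'E'
from m import *
a=np.load("top0.npz"); P,im=a["P"],a["im"]; c=ctrl.calibration("top")
x,y,z=P[...,0],P[...,1],P[...,2]
print(list(c), P[265:270,300,2], "cam",np.linalg.inv(np.array(c["view"]))[:3,3])
for v,u in ((168,224),(190,310),(168,235),(150,240),(188,285),(140,270),(170,275),(165,255),(161,379),(179,124)): print((u,v),P[v,u].round(4),im[v,u])
hsv=cv2.cvtColor(im,cv2.COLOR_RGB2HSV)
roi=np.zeros(z.shape,bool); roi[125:210,205:335]=1
def rect(m,zz,n):
    m=cv2.morphologyEx(m.astype(np.uint8),cv2.MORPH_OPEN,np.ones((3,3)))
    k=max(cv2.findContours(m,0,2)[0],key=cv2.contourArea)
    b=cv2.boxPoints(cv2.minAreaRect(k)); w=ray(c,b,zz)[:,:2]
    e=w[1]-w[0]; g=w[2]-w[1]
    print(n,b.round(1).tolist(),"centre",w.mean(0).round(4),"sides",np.linalg.norm(e).round(4),np.linalg.norm(g).round(4),"dirs",np.arctan2(e[1],e[0]).round(3),np.arctan2(g[1],g[0]).round(3))
grey=hsv[...,1]<60
rect(roi&grey,0.012,"dock")
rect(roi&grey&(im.min(2)>150),0.025,"plate")
rect(roi&(z>0.045),0.06,"housing")
cv2.imwrite("pics/c0.png",cv2.resize(im[125:210,205:335,::-1],None,fx=6,fy=6,interpolation=2))
E
```

```text
['fov_y', 'cx', 'cy', 'view'] [ 0.00326675  0.00148233 -0.00276829  0.00010724  0.000327  ] cam [0.19901441 0.00540165 1.63018752]
(224, 168) [0.5785 0.0796 0.0088] [92 95 96]
(310, 190) [ 0.496  -0.204   0.0123] [91 93 97]
(235, 168) [0.5745 0.0426 0.0222] [146 150 142]
(240, 150) [0.6378 0.0248 0.0148] [92 95 97]
(285, 188) [ 0.5057 -0.1218  0.0078] [90 94 95]
(270, 140) [ 0.6737 -0.0776  0.0025] [79 72 59]
(275, 170) [ 0.5546 -0.0873  0.0659] [78 80 83]
(255, 165) [ 0.5727 -0.0232  0.0658] [77 79 81]
(379, 161) [ 0.585  -0.4355  0.0296] [19 17 18]
(124, 179) [0.5285 0.3883 0.1045] [ 24  53 116]
dock [[218.89999389648438, 141.39999389648438], [318.0, 139.0], [319.3999938964844, 196.10000610351562], [220.3000030517578, 198.5]] centre [ 0.5727 -0.0714] sides 0.3348 0.1957 dirs -1.569 3.115
plate [[263.0, 171.0], [266.0, 171.0], [266.0, 174.0], [263.0, 174.0]] centre [ 0.5562 -0.0547] sides 0.0099 0.0102 dirs -1.595 3.111
housing [[248.0, 155.39999389648438], [276.5, 153.1999969482422], [278.70001220703125, 181.8000030517578], [250.1999969482422, 184.0]] centre [ 0.5618 -0.0499] sides 0.0932 0.0953 dirs -1.516 -3.102
```

View pics/c0.png

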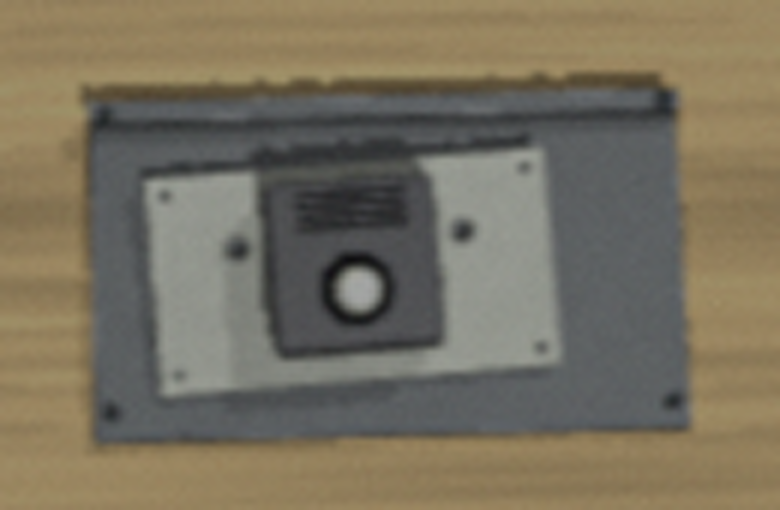

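The crop shows the dock's near corners at (96,441) and (689,428), scaled 6x with origin (205,125). The stop's lower line runs (95,127) to (680,112), and the holes are at (237,248) and (462,231). The plate corners are at (143,178), (545,150), (563,362) and (162,397).

```bash
python3 - <<'E'
from m import *
c=ctrl.calibration("top")
p=lambda *q:np.array(q)/6+[205,125]
near=ray(c,p((96,441),(689,428)),.012)[:,:2]
d=near[0]-near[1]; yaw=np.arctan2(-d[0],d[1]); R=np.array([[np.cos(yaw),-np.sin(yaw)],[np.sin(yaw),np.cos(yaw)]])
O=near.mean(0)+R@[.115,0]
print("dock",O.round(4),"yaw",yaw.round(3),"width",np.linalg.norm(d))
f=lambda n,w:print(n,w[:,:2].round(4).tolist(),"dock frame",((w[:,:2]-O)@R*1000).round(1).tolist())
f("stop front(z~.03 top)",ray(c,p((95,127),(680,112)),.03))
h=ray(c,p((237,248),(462,231)),.031); f("holes",h); e=h[0]-h[1]; print(np.linalg.norm(e),"unit yaw",np.arctan2(-e[0],e[1]))
f("plate near",ray(c,p((162,397),(563,362)),.020)); f("plate far",ray(c,p((143,178),(545,150)),.034))
f("housing near top",ray(c,p((280,355),(441,345)),.062))
a=np.load("top0.npz");P=a["P"];w=p((237,300),(500,300),(237,200),(500,200)).astype(int)
for u,v in w: print(P[v-1:v+2,u-1:u+2,2].mean())
o=ctrl.observe();R=cv2.Rodrigues(o["eef_rot"])[0];print(R.round(3))
E
```

```text
dock [ 0.5894 -0.0726] yaw -0.003 width 0.32654074711466174
stop front(z~.03 top) [[0.6484, 0.0881], [0.6492, -0.237]] dock frame [[58.5, 160.8], [60.2, -164.3]]
holes [[0.5773, 0.0109], [0.5839, -0.1132]] dock frame [[-12.3, 83.5], [-5.4, -40.6]]
0.12432387191405873 unit yaw 0.05309335248346485
plate near [[0.4971, 0.054], [0.5112, -0.1669]] dock frame [[-92.7, 126.4], [-78.0, -94.5]]
plate far [[0.6175, 0.0618], [0.6281, -0.1606]] dock frame [[27.7, 134.5], [38.9, -87.9]]
housing near top [[0.5106, -0.0109], [0.514, -0.0973]] dock frame [[-79.0, 61.5], [-75.4, -24.9]]
0.02495992575009456
0.023912854829866062
0.03224091684503162
0.02848148500210162
[[-0.951  0.308 -0.001]
 [ 0.308  0.951 -0.001]
 [ 0.    -0.002 -1.   ]]
```

apply_moves --pt "-46 -46 10 -0.05 0.6" --pt "-92 -92 20 -0.1 0.6" --pt "-138 -137 30 -0.15 0.6" --pt "-184 -183 40 -0.2 0.6" --pt "-230 -229 50 -0.25 0.6" --pt "-276 -275 60 -0.313 0.6" --pt "-322 -320 70 -0.313 0.6" --pt "-368 -366 80 -0.313 0.6" --pt "-414 -411 90 -0.313 0.6" --pt "-459 -457 100 -0.313 0.6"

```text
time_s: 1.35
position: [0.4523, -0.028, 0.309]
eef_rot: [0.001, 3.141, 0.0]
wrist_force: [1.4, 1.1, -0.3]
opening: 0.599
```

apply_moves --pt "0 0 0 0 0.6" --pt "0 0 40 0 0.6" --pt "0 0 80 0 0.6" --pt "0 0 101 0 0.6" --pt "0 0 101 0 0.6" --pt "0 0 101 0 0.6"

```text
time_s: 2.1
position: [0.452, -0.0255, 0.2091]
eef_rot: [-0.001, 3.141, -0.0]
wrist_force: [-0.3, 0.5, 0.2]
opening: 0.599
```

```bash
python3 - <<'E'
from m import *
for n in("scene","wrist"):
    c,im,d=cap(n)
    if n=="scene": im=im[130:260,150:330]; 
    cv2.imwrite(f"pics/{n}1.png",cv2.resize(im[...,::-1],(520,390 if n=="wrist" else 376)))
a,b=cv2.imread("pics/scene1.png"),cv2.imread("pics/wrist1.png")
cv2.imwrite("pics/b1.png",cv2.resize(np.vstack([a,b]),None,fx=.77,fy=.77))
o=ctrl.observe();print(o["position"],o["wrist_force"])
E
```

```text
[ 0.45225674 -0.02576457  0.20953654] [0.88139743 0.26640543 0.13311065]
```

View pics/b1.png

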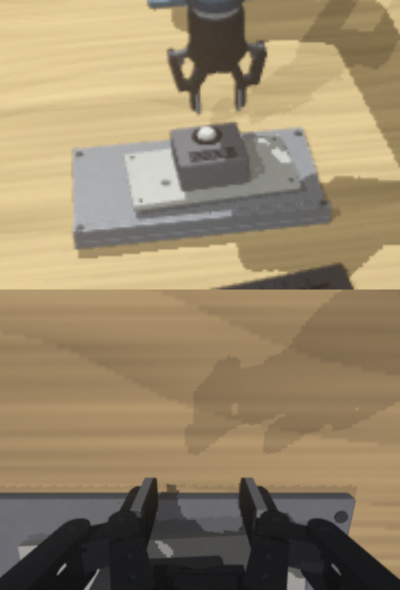

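The fingers are straddling the near edge, facing the housing wall, but about 27 mm too far left because the last row stopped short. I'll correct that and start pushing.

apply_moves --pt "0 -27 9 0 0.6" --pt "0 -27 9 0 0.6" --pt "-20 -27 9 0 0.6" --pt "-40 -27 9 0 0.6" --pt "-50 -27 9 0 0.6" --pt "-55 -27 9 0 0.6" --pt "-60 -27 9 0 0.6" --pt "-60 -27 9 0 0.6"

```text
time_s: 3.2
position: [0.5118, -0.0528, 0.1994]
eef_rot: [-0.0, 3.141, 0.0]
wrist_force: [-0.9, -0.2, -0.6]
opening: 0.599
```

apply_moves --pt "-4 0 0 0 0.6" --pt "-8 0 0 0 0.6" --pt "-12 0 0 0 0.6" --pt "-12 0 0 0 0.6"

```text
time_s: 3.7
position: [0.5244, -0.0531, 0.1994]
eef_rot: [-0.0, 3.14, -0.0]
wrist_force: [0.2, 1.0, 0.5]
opening: 0.603
```

apply_moves --pt "-3 0 0 0 0.6" --pt "-6 0 0 0 0.6" --pt "-6 0 0 0 0.6"

```text
time_s: 4.08
position: [0.5292, -0.053, 0.1993]
eef_rot: [0.001, -3.139, -0.0]
wrist_force: [-6.9, -1.1, 4.2]
opening: 0.602
```

```bash
python3 - <<'E'
from m import *
c,im,d=cap("top");P=cloud(c,d)
cv2.imwrite("pics/c2.png",cv2.resize(im[125:210,205:335,::-1],None,fx=6,fy=6,interpolation=2))
E
```

```text
(no output)
```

View pics/c2.png

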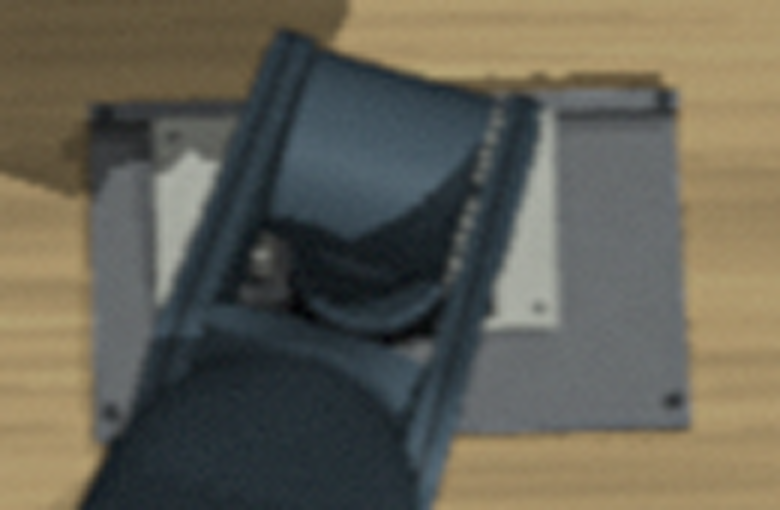

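The plate is now square and up against the stop: its right edge runs vertical at px 558 and its far edge is at the stop line. About 18 mm of sideways travel is left. I'll move the closed fingers round to the housing's left wall.

apply_moves --pt "-2 0 0 0 0.6" --pt "-2 0 0 0 0.6"

```text
time_s: 4.38
position: [0.5299, -0.053, 0.1991]
eef_rot: [0.001, -3.136, -0.0]
wrist_force: [-11.4, -2.8, 8.1]
opening: 0.6
```

apply_moves --pt "15 0 0 0 0.6" --pt "15 0 -35 0 0.3" --pt "15 0 -70 0 0.0" --pt "15 46 -80 0 0.0" --pt "-15 92 -80 0 0.0" --pt "-60 92 -80 0 0.0" --pt "-60 92 -80 0 0.0"

```text
time_s: 5.25
position: [0.5942, 0.0396, 0.2795]
eef_rot: [-0.002, 3.138, -0.0]
wrist_force: [-0.4, -0.1, -0.4]
opening: 0.003
```

apply_moves --pt "3 0 40 0 0" --pt "3 0 69 0 0" --pt "3 0 69 0 0" --pt "3 -15 69 0 0" --pt "3 -25 69 0 0" --pt "3 -30 69 0 0" --pt "3 -34 69 0 0" --pt "3 -34 69 0 0"

```text
time_s: 6.25
position: [0.5888, 0.0048, 0.2106]
eef_rot: [0.0, 3.141, -0.0]
wrist_force: [-0.4, -0.7, 0.5]
opening: -0.002
```

```bash
python3 - <<'E'
from m import *
c,im,d=cap("top")
a=cv2.resize(im[125:210,205:335,::-1],None,fx=5,fy=5,interpolation=2)
c,im,d=cap("scene"); b=im[150:250,160:320,::-1]; b=cv2.resize(b,(650,406))[:170+200]
cv2.imwrite("pics/c3.png",cv2.resize(np.vstack([a,b]),None,fx=.75,fy=.75))
print(ctrl.observe()["position"],ctrl.observe()["wrist_force"])
E
```

```text
[0.58873314 0.00517518 0.21036542] [-0.19774905  0.27030765  0.01739481]
```

View pics/c3.png

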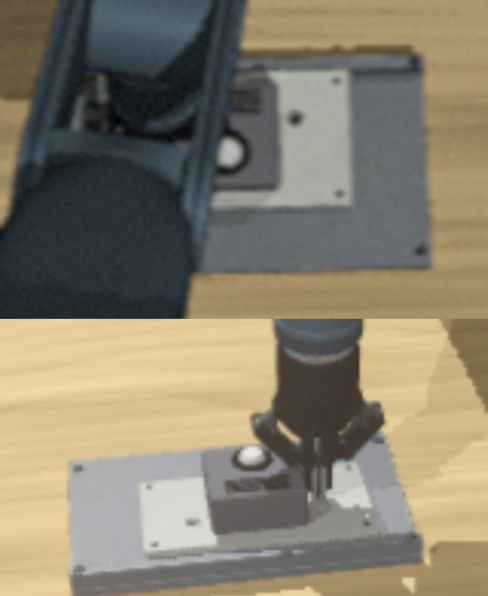

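The unit is square against the stop and the finger is at the housing's left wall. The right hole at px (283.7,156.5) is about 16 mm left of its pin, so I'll push in −y.

apply_moves --pt "0 -3 0 0 0" --pt "0 -6 0 0 0" --pt "0 -9 0 0 0" --pt "0 -12 0 0 0" --pt "0 -12 0 0 0"

```text
time_s: 6.98
position: [0.5889, -0.0074, 0.2104]
eef_rot: [0.0, 3.141, -0.001]
wrist_force: [0.2, -0.4, 0.5]
opening: 0.004
```

```bash
cat > see.py <<'E'
import sys
from m import *
c,im,d=cap("top")
O=np.array([.5894,-.0726])
g=cv2.cvtColor(im,cv2.COLOR_RGB2GRAY).astype(float)
# right hole: dark blob on the bright plate, right of the housing
s=g[148:168,281:297]; m=s<105
n,l,st,ce=cv2.connectedComponentsWithStats(m.astype(np.uint8))
for i in range(1,n):
    if 2<=st[i,4]<40 and 0<st[i,0] and st[i,0]+st[i,2]<16: 
        w=ray(c,ce[i]+[281,148],float(sys.argv[2]) if len(sys.argv)>2 else .03)[0]; print("hole?",st[i],(ce[i]+[281,148]).round(1),((w[:2]-O)*1000).round(1))
a=cv2.resize(im[125:210,205:335,::-1],None,fx=5,fy=5,interpolation=2)
c,im,d=cap("scene"); b=cv2.resize(im[150:250,160:320,::-1],(650,406))[:370]
cv2.imwrite(sys.argv[1],cv2.resize(np.vstack([a,b]),None,fx=.75,fy=.75))
print(ctrl.observe()["position"],ctrl.observe()["wrist_force"])
E
python3 see.py pics/c4.png
```

```text
hole? [6 8 2 3 6] [287.5 157. ] [ 16.5 -59.8]
[ 0.58884511 -0.00714457  0.2104014 ] [0.73474143 0.28293358 0.7607783 ]
```

apply_moves --pt "0 -1 0 0 0" --pt "0 -2 0 0 0" --pt "0 -3 0 0 0" --pt "0 -3 0 0 0"

```text
time_s: 7.58
position: [0.5888, -0.01, 0.2104]
eef_rot: [-0.0, 3.142, -0.0]
wrist_force: [-1.0, 0.8, -0.1]
opening: -0.001
```

```bash
python3 see.py pics/c5.png
```

```text
hole? [6 8 2 3 6] [287.5 157. ] [ 16.5 -59.8]
[ 0.58878137 -0.00992171  0.21037091] [-0.05978915  0.78131949  0.00615395]
```

View pics/c5.png

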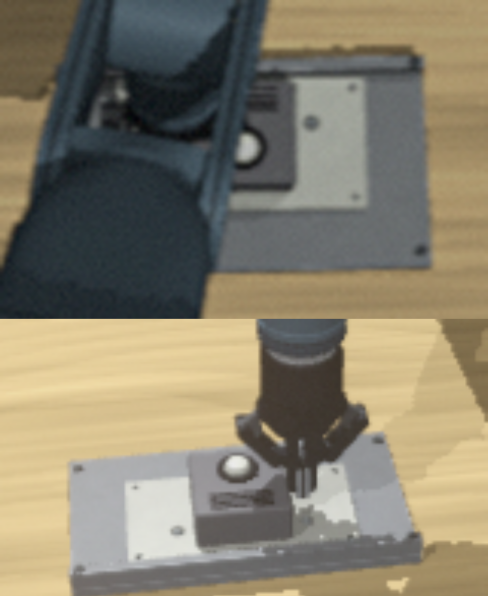

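The hole now looks filled with pale steel, it stopped moving between the last two pictures, and the plate's far edge sits low. The unit seems to have dropped. I'll withdraw the arm and check.

apply_moves --pt "0 10 0 0 0" --pt "0 25 0 0 0" --pt "0 25 -50 0 0" --pt "0 25 -110 0 0" --pt "60 25 -130 0 0" --pt "120 25 -130 0 0" --pt "180 25 -130 0 0" --pt "240 25 -130 0 0" --pt "240 25 -130 0 0"

```text
time_s: 8.8
position: [0.3444, 0.0167, 0.3397]
eef_rot: [0.001, -3.139, -0.001]
wrist_force: [1.7, -0.3, 0.2]
opening: -0.005
```

```bash
python3 see.py pics/c6.png .02; python3 - <<'E'
from m import *
c,im,d=cap("top");P=cloud(c,d)
O=np.array([.5894,-.0726]); q=(P[...,:2]-O)*1000
for n,x0,x1,y0,y1 in(("plate L near",-50,-25,70,100),("plate L far",25,50,70,100),("plate R near",-50,-25,-100,-70),("plate R far",25,50,-100,-70),("deck near",-105,-75,-100,100),("deck right",-90,40,-155,-125),("top",-35,35,-35,-25)):
    m=(q[...,0]>x0)&(q[...,0]<x1)&(q[...,1]>y0)&(q[...,1]<y1); print(n,m.sum(),P[...,2][m].mean().round(4))
cv2.imwrite("pics/c7.png",cv2.resize(im[125:210,205:335,::-1],None,fx=6,fy=6,interpolation=2))
E
```

```text
hole? [5 8 4 3 9] [287.7 157.1] [ 18.6 -61.2]
[0.34880941 0.01554489 0.34101576] [ 0.14996046 -0.58026297  0.28971662]
plate L near 69 0.0209
plate L far 60 0.0217
plate R near 62 0.021
plate R far 66 0.0219
deck near 528 0.0132
deck right 347 0.0132
top 65 0.0635
```

View pics/c7.png

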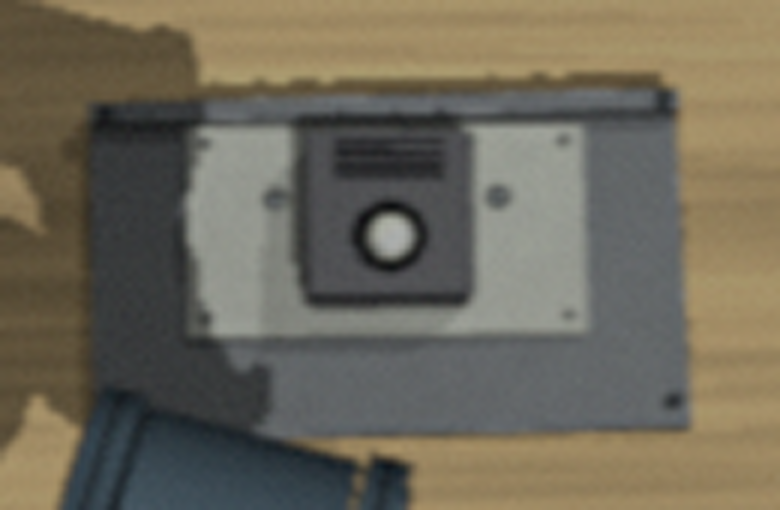

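View pics/c6.png

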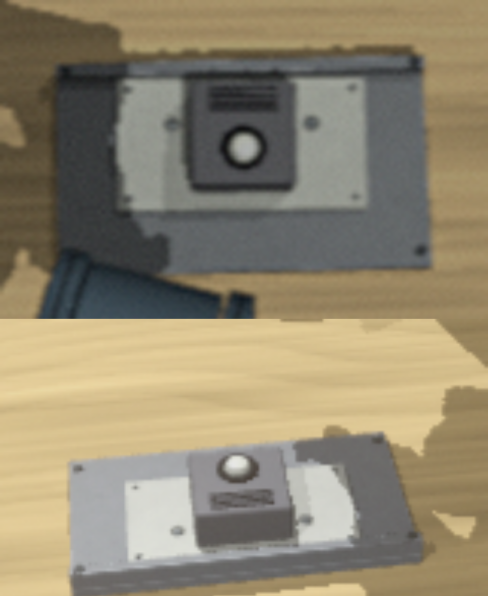

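Both holes show pale pin tips, with the right one measured at dock (18.6, −61.2) mm. The plate top is 7.7–8.7 mm above the deck at all four spots, so it lies flat, and the arm is well clear. I'll hand it in.

```bash
python3 -c "
from workcell import ctrl; print(ctrl.sign_off())"
```

```text
the job is handed in; nothing more can be done
None
```

The sensor unit is on its pins and lying flat on the dock, by my last camera checks. I handed the job in at about 9 s; the sign-off reports no verdict.

**What I did:** I pushed the housing's near wall with two fingers until the plate sat square against the stop, where the measured force reached about 11 N. Then I pushed about 15 mm sideways (−y) on its left wall until it dropped. The arm then backed well clear.

**Last checks:**
- **Holes:** both show the pin tips. The right hole measured dock (18.6, −61.2) mm, against its pin at (18, −62) mm. I only checked the left hole by eye.
- **Flatness:** the plate top is 7.7–8.7 mm above the deck at four spots, and the plate is 8 mm thick. The far side reads about 0.9 mm higher, a tilt of about 0.012 rad, which is inside the 0.03 limit and about what the camera error allows.
- **Bystanders:** I did not re-measure the cup, mouse and screwdriver. All pushing was on the dock, far from them, and the arm crossed above them.

**What went wrong:** the first approach stopped about 27 mm too far left because the last row of moves fell short. I corrected that before touching the unit. No check failed or disagreed.

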